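Pack the foiling kit into the bench tray

TASK

Pack the glass-working kit into the wooden bench tray: put the large wide copper-foil roll over the upright spindle with the smaller, narrow foil roll flat on top of it, lay the brass glass cutter centred in both saddles of its cradle, and lay the dressing stone flat inside the rimmed pocket. Leave the solder reel, the marker pen and the eraser lying where they are.

Things in the scene. Friction and masses are not known exactly. Their poses are not given: they have to be found in the camera images.
- wide_roll_mid (a point): Wide copper-foil roll: flat-lying copper ring with cardboard core, the large one: 62 mm outside, 34 mm hole, 24 mm high. Point: its centre, half-way up; z is the roll's axis.
- narrow_roll_mid (a point): Narrow copper-foil roll: the same kind of ring but smaller: 48 mm outside, 34 mm hole, 12 mm high. Point: its centre, half-way up; z is the roll's axis.
- cutter_mid (a point): Pencil-shaped brass glass cutter lying down: six-sided barrel 110 mm long and 12 mm across flats, with a slim steel cutting head reaching 80 mm along +x and a short cap to 63 mm along -x. Point: middle of the barrel, 6 mm above what it lies on; x along the cutter.
- stone_mid (a point): Grey dressing stone, a bar 100 x 26 x 22 mm (x, y, z), lying flat. Point: its centre, half-way up.
- reel_mid (a point): Solder reel: round flanged spool, 54 mm across and 26 mm high, black flanges, no open hole. It stays. Point: its centre, half-way up.
- marker_mid (a point): Marker pen: white round barrel 14 mm thick with square-edged black cap, 130 mm long. It stays. Point: its centre; x along the pen, towards the cap.
- eraser_mid (a point): White eraser block 58 x 24 x 16 mm (x, y, z). It stays. Point: its centre.
- spindle: Spindle insert: fixed wooden 148 x 74 mm insert, one of three that swap places side by side in a low tray (wall top 22 mm above the bench). Origin: centre of its underside, 8 mm above the bench; x along its length, z up. At its centre stands an upright round post, 16 mm thick, top 46 mm above the origin. Rolls rest on the surface at z = 4 mm.
- cradle: Cradle insert: fixed wooden 148 x 74 mm insert, one of three that swap places side by side in a low tray (wall top 22 mm above the bench). Origin: centre of its underside, 8 mm above the bench; x along its length, z up. Two 10 mm saddles at x = -38 and +38 mm, open between; seats at z = 16 mm, cheeks to z = 24 mm, 28 mm clear across y. The cutter lies along x, either way round.
- pocket: Pocket insert: fixed wooden 148 x 74 mm insert, one of three that swap places side by side in a low tray (wall top 22 mm above the bench). Origin: centre of its underside, 8 mm above the bench; x along its length, z up. A low rim (4 mm thick, top at z = 9 mm) encloses a pocket 120 mm (x) by 46 mm (y) with its floor at z = 4 mm.
Things that resemble listed ones, but are neither listed nor needed, are in the scene too. Of the things shaped like the part that bears stone_mid, the concrete one is meant.

How it is judged:
By the outcome, as a careful person would: the job done as asked, in the order asked, and still so for the second after the job is handed in, with the robot touching nothing.
It also fails if it takes over 120 s, if anything falls off the work surface, if the arm or the gripper's body presses on something with over 40 N, if the wrist force passes 120 N, or if a joint passes its speed limit or range.

ROBOT

A 7-joint arm with a two-finger parallel gripper is mounted at the origin on the work surface. World frame = base frame: x ahead of the robot, y to its left, z up, the work surface at z = 0. Lengths are in m, angles in rad, forces in N, time in s.
With the tool pointing down it reaches from about 0.35 to 0.9 m from the base axis. Payload 7.2 kg.
Tool frame: the origin (TCP) lies on the centre line of the jaws, within the pads' length; the fingertips stand 19 mm ahead of it and the grasp point (between the pads) is the TCP; z points along the fingers, y is the direction in which the jaws open and shut (so a half turn about z gives the same grasp; the last joint's range is limited). The gripper opens to 88 mm and grips with 3 to 60 N. Pads are 20 mm wide; open, the fingers measure 115 mm over their backs; the gripper's body (75 mm by 178 mm) begins 61 mm behind the grasp point.
Start: joints at [1.085, 0.411, -0.013, 1.596, 0.006, 1.134, -0.082], TCP at [0.254, -0.571, 0.242] pointing down, gripper open.
Joint ranges: [-2.95, 2.95], [-0.29, 1.99], [-1.47, 1.44], [0.14, 2.54], [-1.03, 4.17], [0.13, 1.85], [-2.86, 2.86]. Speed limits (rad/s): [2.39, 2.39, 3.01, 3.01, 3.14, 3.14, 3.14].

INTERFACE

Orientations are given as a unit quaternion [w, x, y, z].
In Python, from cell import sensors, vision, order gives the robot as it stands. The module is installed in compiled form; this text tells all that it offers.
- The arm moves only by the tool send_rows, never from a script. Its argument "series" is text: rows parted by semicolons, each of 5 numbers parted by spaces: the shift along the world's x, y, z in cm, then the turn about the world's z in rad, then the opening, from 0 (shut) to 1 (fully open). A call has 1 to 20 rows; each row shifts and turns the commanded pose from where the row before left it; what a row does not reach is not made up. A row lasts 1/10 s, in which the tool goes at most 50 mm and 8.59 degrees, less where a joint would pass 70% of its speed; a pose out of reach is approached as far as the arm can. A call is refused whole if a number of a shift passes 5 or a number of a turn 0.15, either way. A call with a gripper value outside its range is refused whole. The fingers move at their own pace and stop on an object; "squeeze" is the grip in N (left out, the last holds). Time passes only in rows, so rows that do not move let the fingers close. It gives the time, the measured TCP pose, the force and the opening at its end, in the units of the state.
- sensors.state(): the state, without advancing time (a new reading comes with each control period).
- vision.get_image(name): name is "side" or "top" or "wrist"; returns (picture, depth): 400x640x3 uint8, red, green, blue; 400x640 float32, m along the optical axis (not along the pixel's ray), 0 where there is no reading.
- vision.camera_info(name): a dict with "camera_matrix" (3x3 intrinsics, pixels), "world_from_camera" (4x4, takes a point from camera to world coordinates). Camera axes: x right, y up, looking along -z (the intrinsics and any distortion apply to the point x, -y, -z); pixel columns grow to the right and rows downward; lengths in m; the calibration is good to about 2 mm. A picture is of the moment at which its call begins: read the wrist's pose just before it. camera_info takes no time and is no camera call; for the wrist camera it gives the pose at the moment of the call.
- order.finish_job(): hands the job in, once; it reports no verdict.
The state is a dict: "time": time; "joint_pos": joint angles; "qvel": joint speeds; "effort": joint torques, N m; "tcp_pos": TCP position; "eef_rot": TCP orientation; "force": force on the tool from outside, world axes, zero at the start; "moment": the same for the moment, N m; "width": opening from 0.0 (shut) to 1.0 (fully open).
Only numpy, scipy, OpenCV 4.12 (cv2) and the standard library are available. Lean on these libraries where they do the work, as an engineer would, in place of code of your own. Each camera call takes 0.05 s, during which the arm holds its last target.

## Working session

There is one attempt and no reset: what is moved stays moved. The work goes in short steps, Python scripts to look and compute and a tool call to move; the robot and the scene stay as the last step left them, time stands still between calls to the robot, and variables do not carry over. Pictures are saved under pics/ and viewed, and the job is handed in when it is done.

Besides the shell and the picture viewer there is one more tool, called after "Request:" by a JSON object that holds its "method" and its "body". send_rows: Moves the arm, as the interface text tells. Its arguments: {"type":"object","properties":{"series":{"type":"string"},"squeeze":{"type":"number"}},"required":["series"]}

```bash
mkdir -p pics
cat > h.py <<'E'
import numpy as np, cv2
from cell import sensors, vision, order
def grab(n):
    s=sensors.state(); info=vision.camera_info(n); p,d=vision.get_image(n)
    np.savez(f'/tmp/{n}.npz',p=p,d=d,K=info['camera_matrix'],T=info['world_from_camera'])
    return p,d
def load(n):
    return np.load(f'/tmp/{n}.npz')
def cloud(z):
    d=z['d'];K=z['K'];T=z['T'];v,u=np.mgrid[0:d.shape[0],0:d.shape[1]]
    x=(u-K[0,2])/K[0,0]*d;y=(v-K[1,2])/K[1,1]*d
    P=np.stack([x,-y,-d,np.ones_like(d)],-1)@T.T
    return P[...,:3]
def save(p,name,crop=None,k=1):
    if crop: u0,v0,u1,v1=crop;p=p[v0:v1,u0:u1]
    p=cv2.resize(p,None,fx=k,fy=k,interpolation=cv2.INTER_CUBIC)
    cv2.imwrite(f'pics/{name}.png',p[...,::-1])
E
python3 - <<'E'
from h import *
for n in ['top','side','wrist']:
    p,d=grab(n); save(p,n+'0')
    i=vision.camera_info(n); print(n,i.keys(),i['camera_matrix'].round(1).tolist(),i['world_from_camera'].round(3).tolist(),(d>0).mean())
s=sensors.state();print(s['time'],s['eef_rot'],s['tcp_pos'],s['force'],s['width'])
E
```

```text
top dict_keys(['camera_matrix', 'world_from_camera']) [[415.2, 0.0, 320.3], [0.0, 415.2, 200.1], [0.0, 0.0, 1.0]] [[-0.01, 0.981, -0.195, 0.34], [-1.0, -0.006, 0.016, 0.014], [0.015, 0.195, 0.981, 1.017], [0.0, 0.0, 0.0, 1.0]] 0.9956953125
side dict_keys(['camera_matrix', 'world_from_camera']) [[412.6, 0.0, 312.8], [0.0, 412.6, 206.5], [0.0, 0.0, 1.0]] [[-0.991, 0.062, -0.117, 0.406], [-0.133, -0.527, 0.839, 0.877], [-0.009, 0.848, 0.531, 0.602], [0.0, 0.0, 0.0, 1.0]] 0.99615234375
wrist dict_keys(['camera_matrix', 'world_from_camera']) [[330.2, 0.0, 314.2], [0.0, 330.2, 199.3], [0.0, 0.0, 1.0]] [[0.406, 0.875, 0.263, 0.326], [-0.914, 0.389, 0.115, -0.539], [-0.002, -0.287, 0.958, 0.384], [0.0, 0.0, 0.0, 1.0]] 0.99612109375
0.15 [-5.83555424e-04  9.78257395e-01  2.07393570e-01 -1.90209190e-04] [ 0.25339718 -0.57093774  0.24100693] [-0.20746352  0.08653053  0.1350256 ] 1.0003997955552517
```

View pics/top0.png

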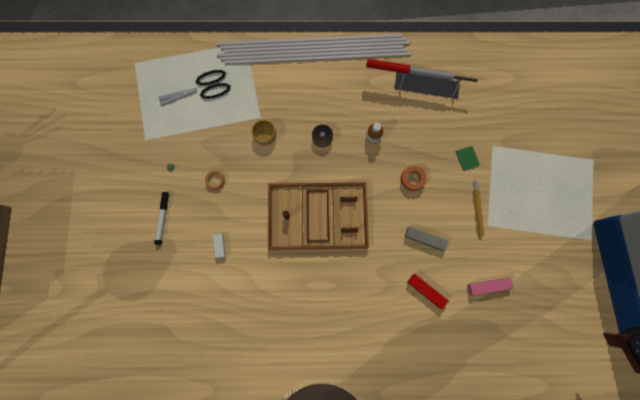

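View pics/side0.png

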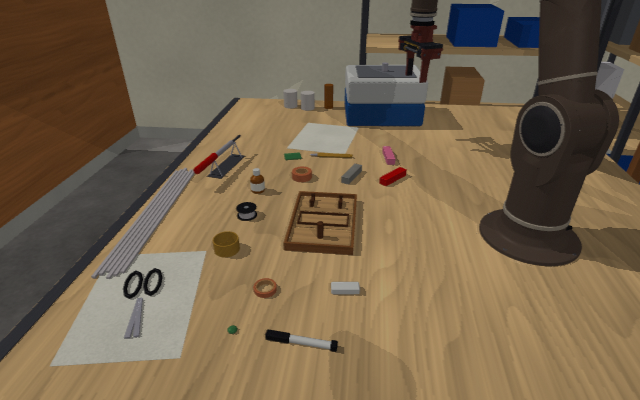

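View pics/wrist0.png

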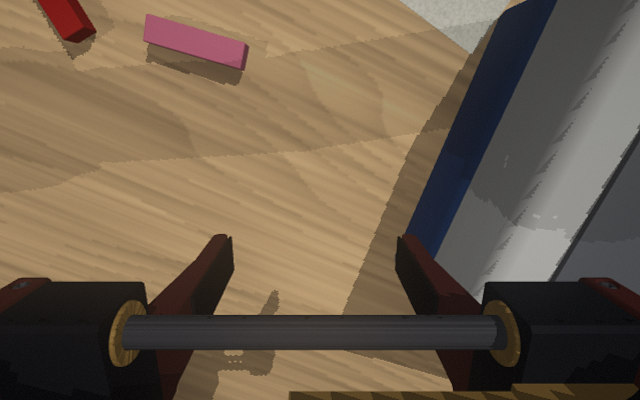

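Bars in the top picture: red (428,291), pink (490,287) and grey (427,239). Grey fits concrete. I'll confirm it, along with the other parts, in enlarged crops.

Run:
```python
from h import *
z=load('top')
save(z['p'],'topR',(395,140,515,310),4.6) if 0 else save(z['p'],'topR',(385,140,525,310),3.5)
save(z['p'],'topL',(140,150,385,260),3.2)
P=cloud(z)
for n,(u,v) in dict(stone=(427,239),red=(428,291),wide=(405,170),nar=(208,176),cut=(479,212),reel=(322,135),spTop=(286,214),trayfloor=(280,235),bench=(380,270)).items(): print(n,P[v,u].round(4))
```

```text
stone [ 0.4404 -0.2592  0.0218]
red [ 0.318  -0.2543  0.0214]
wide [ 0.6124 -0.2143  0.0228]
nar [0.6027 0.2758 0.0115]
cut [ 0.5075 -0.3959  0.009 ]
reel [ 0.7037 -0.0088  0.0256]
spTop [0.4985 0.0784 0.0541]
trayfloor [0.4539 0.0954 0.0121]
bench [ 0.3684 -0.1463  0.0004]
```

View pics/topR.png

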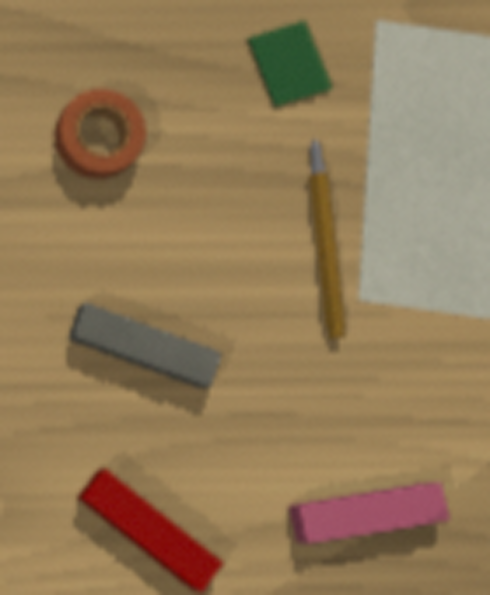

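View pics/topL.png

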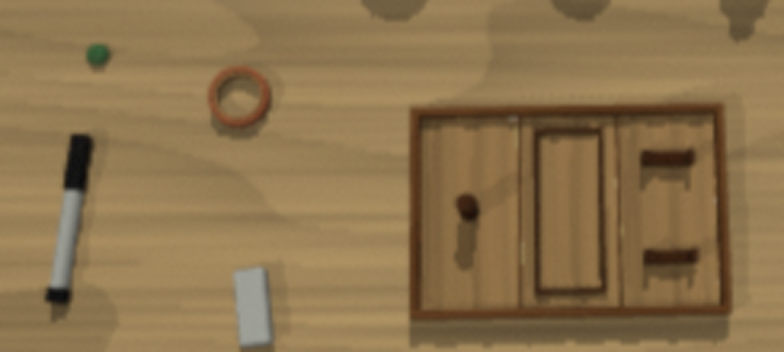

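The grey bar (crop 145,345) is matte concrete grey, and the other two are red and pink. The wide roll is at top (414,178), the narrow one at (215,180), and the brass cutter at (479,208) with its steel head at the top. Next I'll measure the poses from depth.

```bash
cat > meas.py <<'E'
from h import *
def blob(P,x0,x1,y0,y1,z0,z1):
    m=(P[...,0]>x0)&(P[...,0]<x1)&(P[...,1]>y0)&(P[...,1]<y1)&(P[...,2]>z0)&(P[...,2]<z1)
    return P[m]
def rect(q):
    (c,s,a)=cv2.minAreaRect((q[:,:2]*1000).astype(np.float32))
    if s[0]<s[1]: a+=90;s=s[::-1]
    return np.round(c,1),np.round(s,1),round((a+90)%180-90,1),len(q),q[:,2].mean().round(4)
def circ(q):
    c,r=cv2.minEnclosingCircle((q[:,:2]*1000).astype(np.float32)); return np.round(c,1),round(r,1),len(q),q[:,2].mean().round(4)
E
python3 - <<'E'
from meas import *
for n in ['top','side']:
    P=cloud(load(n));print(n)
    print('stone',rect(blob(P,.37,.51,-.33,-.19,.020,.025)))
    print('wide',circ(blob(P,.53,.68,-.28,-.15,.021,.027)))
    print('narrow',circ(blob(P,.53,.68,.2,.33,.009,.015)))
    print('cutter',rect(blob(P,.42,.62,-.45,-.33,.004,.016)))
    print('barrel',rect(blob(P,.42,.62,-.45,-.33,.0095,.016)))
    print('post',circ(blob(P,.45,.55,.04,.11,.051,.058)))
    print('tray',rect(blob(P,.38,.62,-.2,.2,.019,.025)))
    print('rim',rect(blob(P,.42,.57,-.04,.06,.0155,.0185)))
    print('sad',rect(blob(P,.42,.57,-.12,-.02,.027,.035)), rect(blob(P,.5,.57,-.12,-.02,.022,.035)),rect(blob(P,.42,.5,-.12,-.02,.022,.035)))
E
```

```text
top
stone (array([ 442.1, -258.7]), array([100.4,  26.3]), 69.2, 362, np.float64(0.0221))
wide (array([ 594. , -235.7]), 31.1, 294, np.float64(0.0237))
narrow (array([593.2, 259.8]), 23.9, 117, np.float64(0.0111))
cutter (array([ 521.2, -390.4]), array([195.7, 117.7]), 0.3, 365, np.float64(0.0091))
barrel (array([ 515.6, -393.8]), array([136.1,  12.8]), 2.0, 184, np.float64(0.0119))
post (array([499.8,  79.4]), 7.1, 31, np.float64(0.0535))
tray (array([500.8,   3.6]), array([241.8, 162.6]), -89.3, 878, np.float64(0.0216))
rim (array([493.4,  11. ]), array([143.1,  96.6]), 2.5, 159, np.float64(0.0166))
sad (array([500.7, -72.6]), array([85. , 38.5]), 0.7, 35, np.float64(0.0312)) (array([536.8, -84.5]), array([64.8, 63.2]), 0.8, 86, np.float64(0.025)) (array([459.2, -69.2]), array([95.9, 77.3]), -87.6, 132, np.float64(0.0246))
side
stone (array([ 444.7, -255.2]), array([99.8, 27.8]), 69.0, 104, np.float64(0.0233))
wide (array([ 594.7, -232.5]), 31.8, 107, np.float64(0.0251))
narrow (array([595.5, 263.4]), 25.0, 186, np.float64(0.0127))
cutter (array([ 521.3, -390. ]), array([196.3, 119.8]), -0.0, 265, np.float64(0.0079))
barrel (array([ 521., -391.]), array([138.4,  19.5]), 4.8, 93, np.float64(0.0126))
post (array([501.5,  81.4]), 9.3, 28, np.float64(0.0549))
tray (array([502.3,   5.5]), array([249.6, 162.2]), -89.6, 668, np.float64(0.0224))
rim (array([498.6,  10.8]), array([139.9,  97.2]), 0.4, 185, np.float64(0.0167))
sad (array([503.1, -78.9]), array([85.9, 57.6]), 0.6, 57, np.float64(0.0311)) (array([544.2, -93.1]), array([75.1, 57.2]), 58.2, 88, np.float64(0.0264)) (array([459.9, -69.1]), array([96.8, 75.7]), -89.7, 136, np.float64(0.0258))
```

Request:
{"method": "send_rows", "body": {"series": "2.5 2.4 0 0.08 1;2.5 2.4 0 0.08 1;2.5 2.4 0 0.08 1;2.5 2.4 0 0.08 1;2.5 2.4 0 0.08 1;2.5 2.4 0 0.08 1;2.5 2.4 0 0.08 1;2.5 2.4 0 0.08 1;2.5 2.4 0 0.08 1;2.5 2.4 0 0.08 1;2.5 2.4 0 0.08 1;2.5 2.4 0 0.08 1;2.0 2.4 0 0.08 1;2 2.5 0 0.11 1;0 0 0 0 1;0 0 0 0 1"}}

```text
time: 1.75
tcp_pos: [0.5936, -0.2337, 0.2411]
eef_rot: [-0.0, 0.708, 0.706, -0.0]
force: [-0.1, 0.1, 0.0]
width: 1.0
```

```bash
cat > st.py <<'E'
from h import *
from scipy.spatial.transform import Rotation as R
def st():
    s=sensors.state();q=np.array(s['eef_rot']);r=R.from_quat(q[[1,2,3,0]]).as_matrix()
    print('t',round(s['time'],2),'tcp mm',(np.array(s['tcp_pos'])*1000).round(1),'jawdir',np.degrees(np.arctan2(r[1,1],r[0,1])).round(2),'tz',r[:,2].round(3),'w',round(s['width'],3),'F',np.round(s['force'],1),'j7',round(s['joint_pos'][6],2))
    return s
E
python3 - <<'E'
from st import *; from meas import *
st(); p,d=grab('wrist'); save(p,'w1')
P=cloud(load('wrist'))
print('wide',circ(blob(P,.53,.68,-.28,-.15,.021,.027)))
E
```

```text
t 1.75 tcp mm [ 593.6 -233.7  241.1] jawdir -0.13 tz [-0.001  0.    -1.   ] w 1.0 F [-0.1  0.1  0. ] j7 0.15
wide (array([ 596.1, -235.3]), 30.9, 1643, np.float64(0.0239))
```

View pics/w1.png

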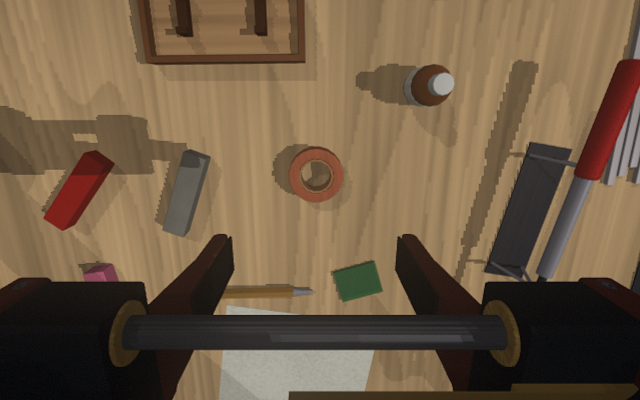

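The wrist view shows the wide roll centred at (316,174) with clear space around it for the fingers. I'll descend and grip it.

Request:
{"method": "send_rows", "body": {"series": "0.2 -0.1 -3 0 1;0 0 -4 0 1;0 0 -4 0 1;0 0 -4 0 1;0 0 -3 0 1;0 0 -2 0 1;0 0 -1 0 1;0 0 -0.8 0 1;0 0 0 0 1;0 0 0 0 0.6;0 0 0 0 0.6;0 0 0 0 0.6;0 0 0 0 0.6;0 0 0 0 0.6;0 0 0 0 0.6;0 0 0 0 0.6", "squeeze": 15}}

```text
time: 3.4
tcp_pos: [0.5959, -0.2354, 0.0244]
eef_rot: [0.0, 0.708, 0.706, 0.0]
force: [-1.9, 0.3, 5.9]
width: 0.705
```

Run:
```python
from st import *
st()
```

```text
t 3.4 tcp mm [ 595.9 -235.4   24.4] jawdir -0.17 tz [ 0.001 -0.001 -1.   ] w 0.705 F [-1.9  0.3  5.9] j7 0.06
```

Request:
{"method": "send_rows", "body": {"series": "0 0 0 0 0.5;0 0 1 0 0.5;0 0 3 0 0.5;0 0 4 0 0.5;0 0 4 0 0.5;0 0 3 0 0.5;-0.5 1.5 0 0 0.5;-1 3 0 0 0.5;-1 3 0 0 0.5;-1 3 0 0 0.5;-1 3 0 0 0.5;-1 3 0 0 0.5;-1 3 0 0 0.5;-1 3 0 0 0.5;-1 3 0 0 0.5;-1 3 0 0 0.5;-0.5 3 0 0 0.5;0 2 0 0 0.5;0 0 0 0 0.5;0 0 0 0 0.5"}}

```text
time: 5.4
tcp_pos: [0.4947, 0.0997, 0.173]
eef_rot: [-0.0, 0.708, 0.707, -0.001]
force: [0.6, -0.3, -1.1]
width: 0.708
```

Run:
```python
from st import *; from meas import *
st(); p,d=grab('wrist'); save(p,'w2')
P=cloud(load('wrist'))
print('post',circ(blob(P,.45,.55,.04,.11,.051,.058)))
print('roll',blob(P,.45,.55,.04,.13,.1,.16).mean(0),circ(blob(P,.45,.55,.04,.13,.13,.145)))
print('tray',rect(blob(P,.38,.62,-.2,.2,.019,.025)))
print('sad',rect(blob(P,.42,.57,-.12,-.02,.027,.035)))
print('rim',rect(blob(P,.42,.57,-.04,.06,.0155,.0185)))
```

```text
t 5.4 tcp mm [494.7  99.7 173. ] jawdir -0.1 tz [-0.001 -0.001 -1.   ] w 0.708 F [ 0.6 -0.3 -1.1] j7 -0.49
post (array([0., 0.]), 0.0, 0, np.float64(nan))
roll [0.49581666 0.10201604 0.15528142] (array([0., 0.]), 0.0, 0, np.float64(nan))
tray (array([503. ,   4.4]), array([243.2, 162.4]), -89.4, 3813, np.float64(0.0219))
sad (array([503.7, -87.7]), array([85.9,  8.1]), -0.0, 162, np.float64(0.0311))
rim (array([491.6,  18.3]), array([137.3,  96.4]), 6.1, 360, np.float64(0.0169))meas.py:10: RuntimeWarning: Mean of empty slice.
  c,r=cv2.minEnclosingCircle((q[:,:2]*1000).astype(np.float32)); return np.round(c,1),round(r,1),len(q),q[:,2].mean().round(4)
  ret = ret.dtype.type(ret / rcount)
```

View pics/w2.png

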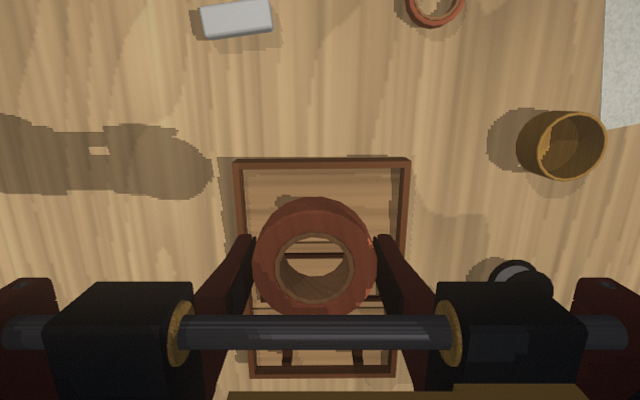

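The roll sits level in the jaws at (315,257). The TCP is 2 cm past the post in y, so I'll correct that and lower.

Request:
{"method": "send_rows", "body": {"series": "0.4 -1 0 0 0.5;0.3 -1 0 0 0.5;0 0 0 0 0.5;0 0 0 0 0.5"}}

```text
time: 5.85
tcp_pos: [0.5027, 0.0786, 0.1735]
eef_rot: [-0.0, 0.709, 0.705, -0.0]
force: [0.3, 0.2, -2.4]
width: 0.706
```

Run:
```python
from st import *; from meas import *
st(); p,d=grab('wrist'); save(p,'w3',(220,160,420,340),4)
p,d=grab('side'); save(p,'s3',(250,120,420,270),4.5)
```

```text
t 5.85 tcp mm [502.7  78.6 173.5] jawdir -0.3 tz [-0. -0. -1.] w 0.706 F [ 0.3  0.2 -2.4] j7 -0.44
```

View pics/s3.png

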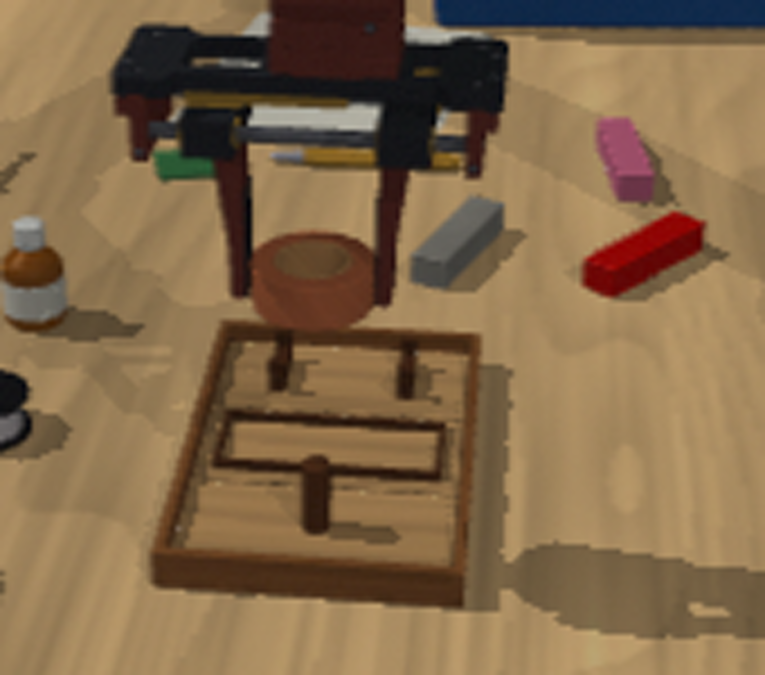

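The side view shows the roll level and above the post line, so I'm lowering it and releasing.

Request:
{"method": "send_rows", "body": {"series": "-0.1 0.1 -2 0 0.5;0 0 -3 0 0.5;0 0 -3 0 0.5;0 0 -2 0 0.5;0 0 -2 0 0.5;0 0 -1 0 0.5;0 0 -0.5 0 0.5;0 0 0 0 0.5;0 0 0 0 0.5;0 0 0 0 0.5"}}

```text
time: 6.95
tcp_pos: [0.5022, 0.0809, 0.0395]
eef_rot: [0.0, 0.708, 0.706, 0.001]
force: [0.6, -1.0, -1.3]
width: 0.713
```

Run:
```python
from st import *; from meas import *
st()
p,d=grab('side'); save(p,'s4',(250,120,420,270),4.5)
```

```text
t 6.95 tcp mm [502.2  80.9  39.5] jawdir -0.18 tz [ 0.002  0.    -1.   ] w 0.713 F [ 0.6 -1.  -1.3] j7 -0.58
```

View pics/s4.png

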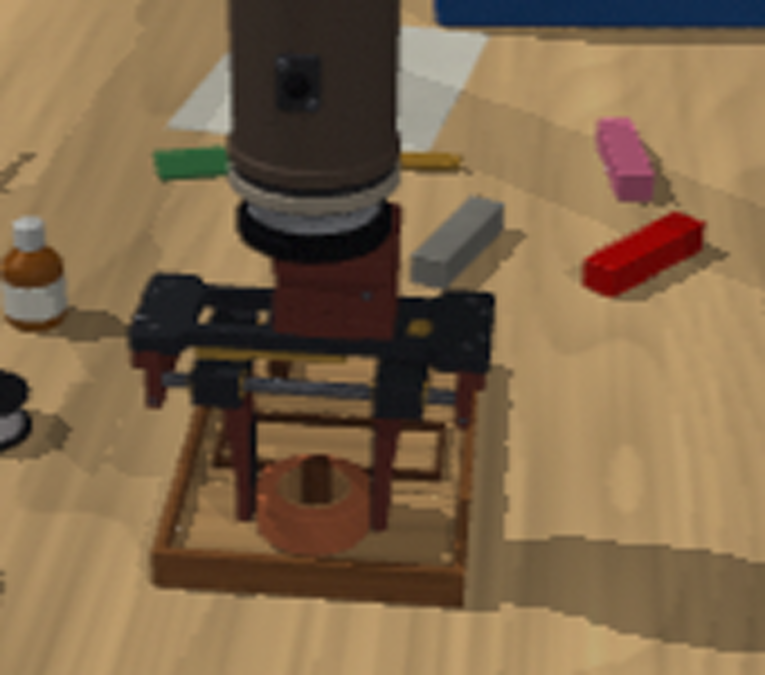

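The roll is around the post. I'll lower it the last bit, release, and go to the narrow roll.

Request:
{"method": "send_rows", "body": {"series": "0 0 -0.2 0 0.5;0 0 0 0 0.5;0 0 0 0 0.75;0 0 0 0 0.83;0 0 0 0 0.83;0 0 0 0 0.83;0 0 1 0 0.83;0 0 3 0 0.83;0 0 4 0 0.83;0 0 4 0 0.83;0 0 4 0 0.85;1 1.8 2 0 0.8;1 2.1 0 0 0.8;1 2.1 0 0 0.8;1 2.1 0 0 0.8;1.1 2 0 0 0.8;1 2.1 0 0 0.8;1 2 0 0 0.8;1 2 0 0 0.8;1.1 1.8 0 0 0.8"}}

```text
time: 9.0
tcp_pos: [0.5935, 0.2619, 0.2174]
eef_rot: [-0.0, 0.708, 0.706, 0.0]
force: [-1.1, 0.9, 0.2]
width: 0.801
```

Request:
{"method": "send_rows", "body": {"series": "0 0 0 0 0.8;0 0 0 0 0.8"}}

```text
time: 9.2
tcp_pos: [0.5931, 0.2606, 0.2168]
eef_rot: [-0.0, 0.708, 0.706, -0.0]
force: [-0.0, 0.2, -0.3]
width: 0.801
```

Run:
```python
from st import *; from meas import *
st()
p,d=grab('side'); save(p,'s5',(250,120,420,270),3)
P=cloud(load('side'));print('placed',circ(blob(P,.44,.57,.03,.13,.033,.04)))
p,d=grab('top'); P=cloud(load('top'));print('placed top',circ(blob(P,.44,.57,.03,.13,.033,.04)),'post',circ(blob(P,.45,.55,.04,.11,.051,.058)))
p,d=grab('wrist'); save(p,'w5');P=cloud(load('wrist'));print('narrow',circ(blob(P,.53,.68,.2,.33,.009,.015)))
```

```text
t 9.2 tcp mm [593.1 260.6 216.8] jawdir -0.13 tz [-0.001 -0.    -1.   ] w 0.801 F [-0.   0.2 -0.3] j7 -0.71
placed (array([500.5,  81.9]), 32.1, 260, np.float64(0.0372))
placed top (array([500.6,  79.6]), 30.4, 168, np.float64(0.0355)) post (array([499.9,  79.7]), 6.9, 20, np.float64(0.0539))
narrow (array([595.5, 261.6]), 23.8, 775, np.float64(0.0118))
```

View pics/s5.png

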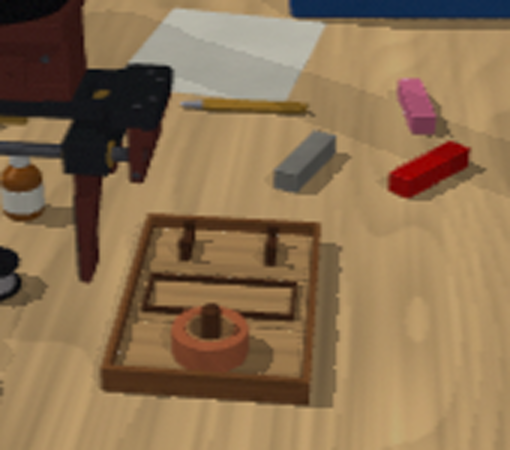

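View pics/w5.png

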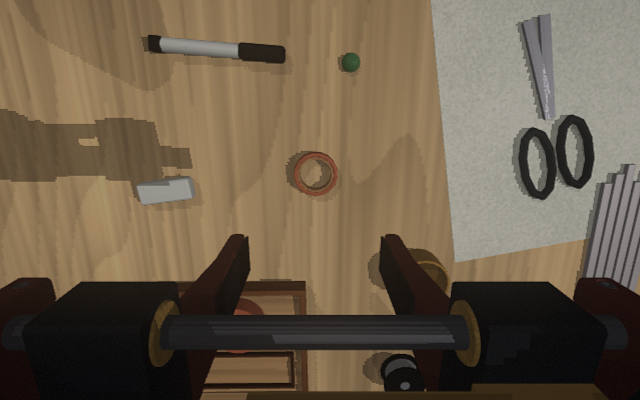

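The wide roll is seated: its top is at 36 mm and the post sticks up through the hole. The narrow roll is at (316,173), clear of everything, so I'll pick it up.

Request:
{"method": "send_rows", "body": {"series": "0.15 0.1 -3 0 0.8;0 0 -4 0 0.8;0 0 -4 0 0.8;0 0 -4 0 0.8;0 0 -2.5 0 0.8;0 0 -1.2 0 0.8;0 0 -0.7 0 0.8;0 0 0 0 0.8;0 0 0 0 0.6;0 0 0 0 0.5;0 0 0 0 0.45;0 0 0 0 0.45;0 0 0 0 0.45;0 0 0 0 0.45", "squeeze": 12}}

```text
time: 10.75
tcp_pos: [0.5956, 0.262, 0.0236]
eef_rot: [0.0, 0.708, 0.706, 0.001]
force: [-1.0, -0.4, 6.1]
width: 0.532
```

Run:
```python
from st import *
st()
```

```text
t 10.75 tcp mm [595.6 262.   23.6] jawdir -0.17 tz [ 0.001  0.    -1.   ] w 0.532 F [-1.  -0.4  6.1] j7 -0.81
```

Request:
{"method": "send_rows", "body": {"series": "0 0 0 0 0.45;0 0 1 0 0.45;0 0 2.5 0 0.45;0 0 3.5 0 0.45;0 0 3.5 0 0.45;0 0 2 0 0.45;-0.5 -1.2 0 0 0.45;-1 -2 0 0 0.45;-1 -2 0 0 0.45;-1 -2 0 0 0.45;-1 -2 0 0 0.45;-1 -2 0 0 0.45;-1 -2 0 0 0.45;-1 -2 0 0 0.45;-1 -1.8 0 0 0.45;-1 -1.2 0 0 0.45;0 0 0 0 0.45;0 0 0 0 0.45"}}

```text
time: 12.55
tcp_pos: [0.5001, 0.0799, 0.1476]
eef_rot: [-0.0, 0.708, 0.706, 0.0]
force: [0.4, 0.7, -0.6]
width: 0.528
```

Run:
```python
from st import *
st()
p,d=grab('side'); save(p,'s6',(250,120,420,270),3)
p,d=grab('wrist'); save(p,'w6',(200,130,440,340),3)
```

```text
t 12.55 tcp mm [500.1  79.9 147.6] jawdir -0.19 tz [ 0.  0. -1.] w 0.528 F [ 0.4  0.7 -0.6] j7 -0.48
```

View pics/s6.png

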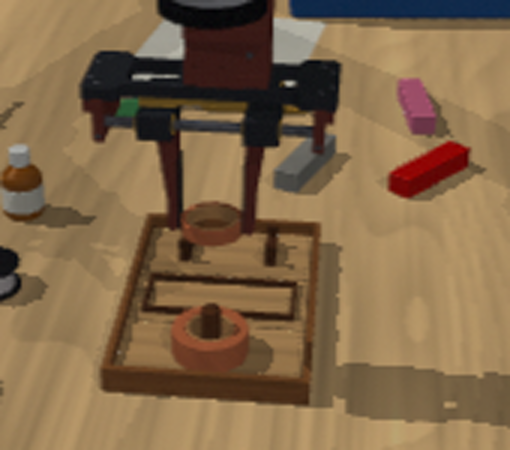

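View pics/w6.png

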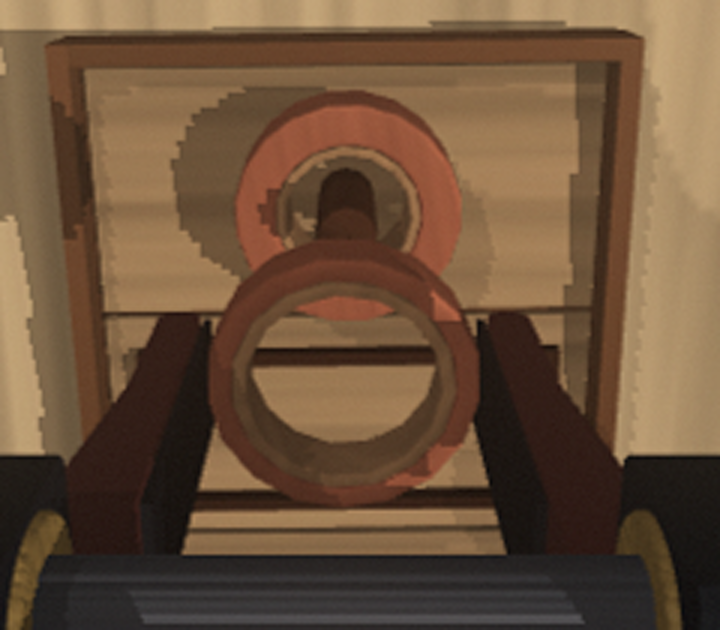

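The roll is held level, and the wide roll and post are directly below along y. Lowering onto it.

Request:
{"method": "send_rows", "body": {"series": "0.1 0 -2 0 0.45;0 0 -2 0 0.45;0 0 -2 0 0.45;0 0 -1.3 0 0.45;0 0 -0.8 0 0.45;0 0 -0.4 0 0.45;0 0 -0.2 0 0.45;0 0 0 0 0.45;0 0 0 0 0.45"}}

```text
time: 13.55
tcp_pos: [0.5015, 0.0798, 0.0612]
eef_rot: [0.0, 0.708, 0.706, 0.0]
force: [0.6, 0.2, 0.2]
width: 0.53
```

Run:
```python
from st import *
st()
p,d=grab('side'); save(p,'s7',(280,160,360,260),6)
```

```text
t 13.55 tcp mm [501.5  79.8  61.2] jawdir -0.18 tz [ 0.001  0.    -1.   ] w 0.53 F [0.6 0.2 0.2] j7 -0.57
```

View pics/s7.png

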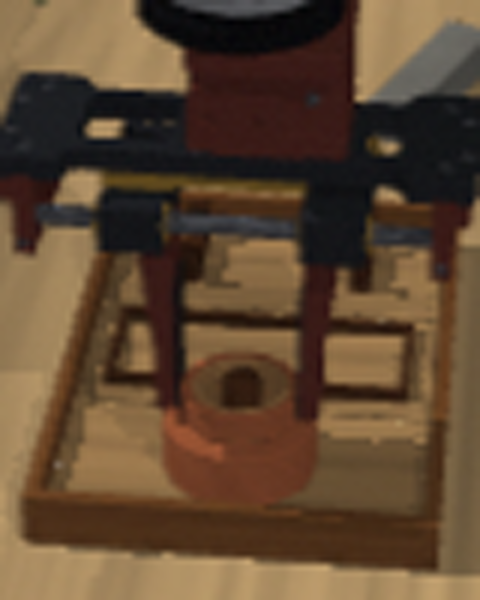

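It's around the post and almost touching. I'll set it down, release, rise, and head for the cutter while turning the jaws.

Request:
{"method": "send_rows", "body": {"series": "0 0 -0.15 0 0.45;0 0 0 0 0.5;0 0 0 0 0.65;0 0 0 0 0.65;0 0 0 0 0.65;0 0 1 0 0.65;0 0 2.5 0 0.65;0 0 4 0 0.65;0 0 4 0 0.65;0 0 3 0 0.65;0 0 2 0 0.65;0 0 0 0 0.65"}}

```text
time: 14.8
tcp_pos: [0.5025, 0.0803, 0.2277]
eef_rot: [0.002, 0.708, 0.706, 0.002]
force: [0.2, -0.7, -0.2]
width: 0.647
```

Request:
{"method": "send_rows", "body": {"series": "0 -2 0 -0.08 0.5;0.1 -3 0 -0.09 0.5;0.1 -3 0 -0.09 0.5;0.1 -3 0 -0.09 0.5;0.1 -3 0 -0.09 0.5;0.1 -3 0 -0.09 0.5;0.1 -3 0 -0.09 0.5;0.1 -3 0 -0.09 0.5;0.1 -3 0 -0.09 0.5;0.1 -3 0 -0.09 0.5;0.1 -3 0 -0.09 0.5;0.1 -3 0 -0.09 0.5;0.1 -3 0 -0.09 0.5;0.1 -3 0 -0.09 0.5;0.1 -3 0 -0.09 0.5;0.1 -3 0 -0.09 0.5;0.1 0 0 -0.05 0.5;0 0 0 0 0.5;0 0 0 0 0.5"}}

```text
time: 16.7
tcp_pos: [0.517, -0.3892, 0.2234]
eef_rot: [-0.001, 0.999, 0.045, -0.0]
force: [0.3, 0.6, 0.6]
width: 0.502
```

Run:
```python
from st import *; from meas import *
st()
p,d=grab('side'); save(p,'s8',(250,120,420,270),3)
P=cloud(load('side'));print('nar',circ(blob(P,.44,.57,.03,.13,.0445,.051)))
p,d=grab('top'); save(p,'t8',(250,170,400,260),4);P=cloud(load('top'));print('nar top',circ(blob(P,.44,.57,.03,.13,.044,.051)))
p,d=grab('wrist'); save(p,'w8');P=cloud(load('wrist'))
print(rect(blob(P,.42,.62,-.44,-.35,.009,.016)))
```

```text
t 16.7 tcp mm [ 517.  -389.2  223.4] jawdir -84.82 tz [-0.001  0.001 -1.   ] w 0.502 F [0.3 0.6 0.6] j7 -0.94
nar (array([501.2,  81. ]), 24.2, 147, np.float64(0.0485))
nar top (array([500.6,  78.8]), 23.7, 161, np.float64(0.0471))
(array([ 518.5, -394.5]), array([138.4,  11.4]), 1.4, 1065, np.float64(0.0115))
```

View pics/s8.png

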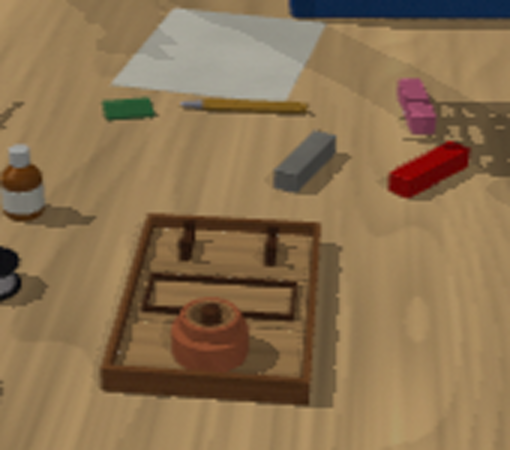

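View pics/t8.png

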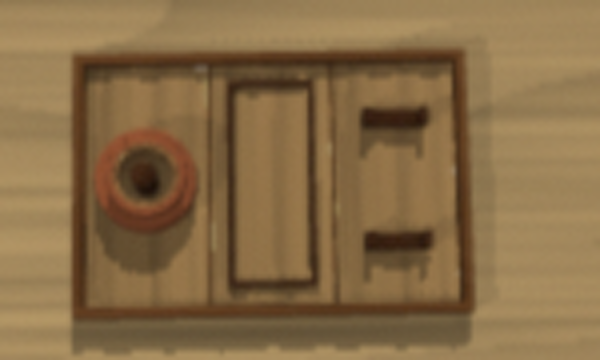

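View pics/w8.png

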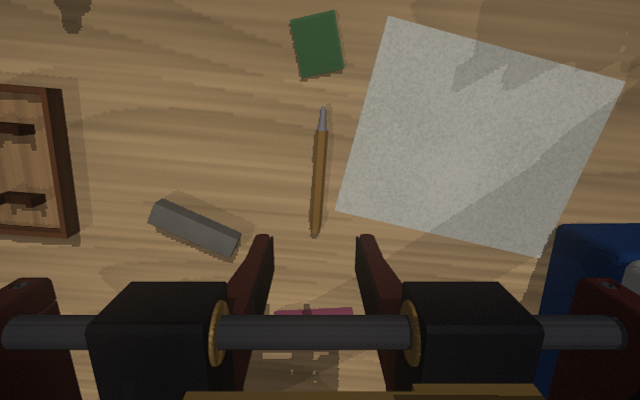

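Both rolls are stacked on the post. The cutter is at wrist (318,185), with its head at (323,112) and its cap at (315,235). Now I'll measure its axis.

Run:
```python
from st import *; from meas import *
z=load('wrist');P=cloud(z)
save(z['p'],'w8c',(285,95,355,245),4)
for z0 in (.003,.007,.0105):
    q=blob(P,.42,.62,-.42,-.37,z0,.016)
    vx,vy,x0,y0=cv2.fitLine((q[:,:2]*1000).astype(np.float32),cv2.DIST_HUBER,0,.01,.01).ravel()
    t=(q[:,0]*1000-x0)*vx+(q[:,1]*1000-y0)*vy
    print(z0,np.degrees(np.arctan2(vy,vx)),x0+vx*t.min(),y0+vy*t.min(),x0+vx*t.max(),y0+vy*t.max(),np.ptp(t))
def w(u,v,zz):
    K,T=z['K'],z['T'];r=T[:3,:3]@np.array([(u-K[0,2])/K[0,0],-(v-K[1,2])/K[1,1],-1]);o=T[:3,3]
    return (o+r*(zz-o[2])/r[2])*1000
for u,v in [(323,107),(322,131),(315,237),(315.5,231)]: print(u,v,w(u,v,.006).round(1))
```

```text
0.003 1.6864022 449.36979122037735 -396.34270281859665 620.4200453611824 -391.3066797502284 171.12437614301513
0.007 1.5981885 449.36308148612727 -396.2867970032299 590.8227630900458 -392.3399461616643 141.5147279903312
0.0105 1.6702605 449.3726978874349 -396.4748238332104 583.7697971498947 -392.5558300925155 134.45422374049133
323 107 [ 590.7 -392.     6. ]
322 131 [ 565.9 -393.4    6. ]
315 237 [ 442.6 -397.1    6. ]
315.5 231 [ 450.3 -397.     6. ]
```

View pics/w8c.png

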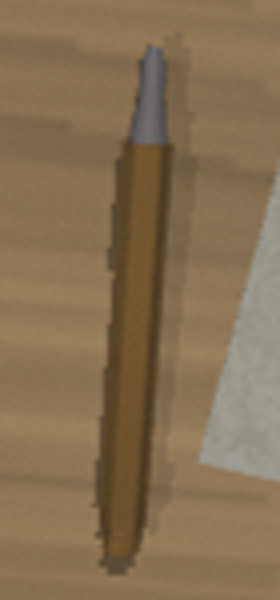

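Request:
{"method": "send_rows", "body": {"series": "-0.3 -0.3 -3 -0.06 0.5;-0.25 -0.2 -4 0 0.5;0 0 -4 0 0.5;0 0 -4 0 0.5;0 0 -2.5 0 0.5;0 0 -1.5 0 0.5;0 0 -0.8 0 0.5;0 0 -0.2 0 0.5;0 0 0 0 0.5", "squeeze": 20}}

```text
time: 17.75
tcp_pos: [0.5122, -0.3956, 0.0252]
eef_rot: [0.0, 1.0, 0.014, 0.001]
force: [0.7, 0.3, -0.3]
width: 0.499
```

Run:
```python
from st import *
st()
p,d=grab('wrist'); save(p,'w9',(180,100,460,330),2.8)
```

```text
t 17.75 tcp mm [ 512.2 -395.6   25.2] jawdir -88.4 tz [ 0.001 -0.001 -1.   ] w 0.499 F [ 0.7  0.3 -0.3] j7 -1.0
```

View pics/w9.png

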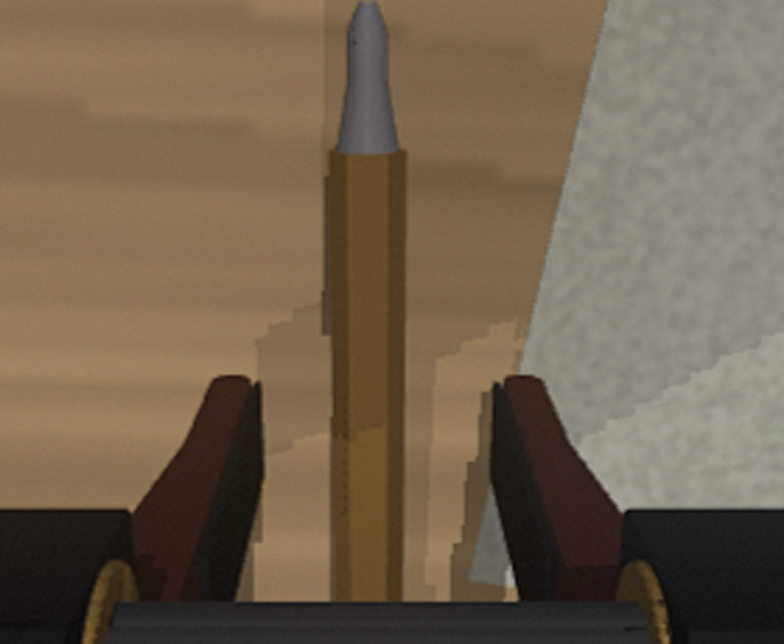

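The cutter runs parallel and centred between the jaws. I'll lower slightly and close.

Request:
{"method": "send_rows", "body": {"series": "0 0 -0.25 0 0.5;0 0 0 0 0.3;0 0 0 0 0.1;0 0 0 0 0.1;0 0 0 0 0.1;0 0 0 0 0.1;0 0 0 0 0.1;0 0 0 0 0.1"}}

```text
time: 18.6
tcp_pos: [0.5116, -0.3952, 0.0218]
eef_rot: [0.0, 1.0, 0.014, 0.0]
force: [-0.8, 0.8, 2.6]
width: 0.139
```

Run:
```python
from st import *
st()
```

```text
t 18.6 tcp mm [ 511.6 -395.2   21.8] jawdir -88.4 tz [ 0. -0. -1.] w 0.139 F [-0.8  0.8  2.6] j7 -1.0
```

Request:
{"method": "send_rows", "body": {"series": "0 0 0.5 0 0.1;0 0 1.5 0 0.1;0 0 3 0 0.1;0 0 3.5 0 0.1;0 0 2.5 0 0.1;0 1 1 -0.02 0.1;0 2.2 0 0 0.1;-0.1 3 0 0 0.1;-0.1 3 0 0 0.1;-0.1 3 0 0 0.1;-0.1 3 0 0 0.1;-0.1 3 0 0 0.1;-0.1 3 0 0 0.1;-0.1 3 0 0 0.1;-0.1 3 0 0 0.1;-0.1 3 0 0 0.1;-0.1 2.2 0 0 0.1;0 1 0 0 0.1;0 0 0 0 0.1;0 0 0 0 0.1"}}

```text
time: 20.6
tcp_pos: [0.5018, -0.0624, 0.1421]
eef_rot: [0.0, 1.0, 0.004, 0.0]
force: [-0.7, -0.7, -0.5]
width: 0.147
```

Run:
```python
from st import *;from meas import *
st()
p,d=grab('wrist'); save(p,'w10',(140,0,500,330),1.8)
P=cloud(load('wrist'))
print('tray',rect(blob(P,.38,.62,-.2,.2,.019,.025)))
print('sad',rect(blob(P,.42,.57,-.12,-.02,.027,.035)))
print('cut',rect(blob(P,.40,.62,-.1,-.04,.11,.14)))
p,d=grab('side'); save(p,'s10',(250,120,420,270),3)
P=cloud(load('side'));print('cut',rect(blob(P,.40,.62,-.1,-.04,.12,.14)))
p,d=grab('top'); save(p,'t10',(250,150,410,260),4)
```

```text
t 20.6 tcp mm [501.8 -62.4 142.1] jawdir -89.6 tz [ 0.001 -0.001 -1.   ] w 0.147 F [-0.7 -0.7 -0.5] j7 -1.6
tray (array([502.3,   4.9]), array([243.1, 161.9]), -89.3, 7118, np.float64(0.022))
sad (array([503.3, -71.6]), array([85.9, 39.5]), 0.4, 184, np.float64(0.0316))
cut (array([510.4, -62.3]), array([142.2,  30.3]), -7.7, 5822, np.float64(0.131))
cut (array([508.8, -55.9]), array([140.6,  23.3]), 1.7, 268, np.float64(0.1308))
```

View pics/w10.png

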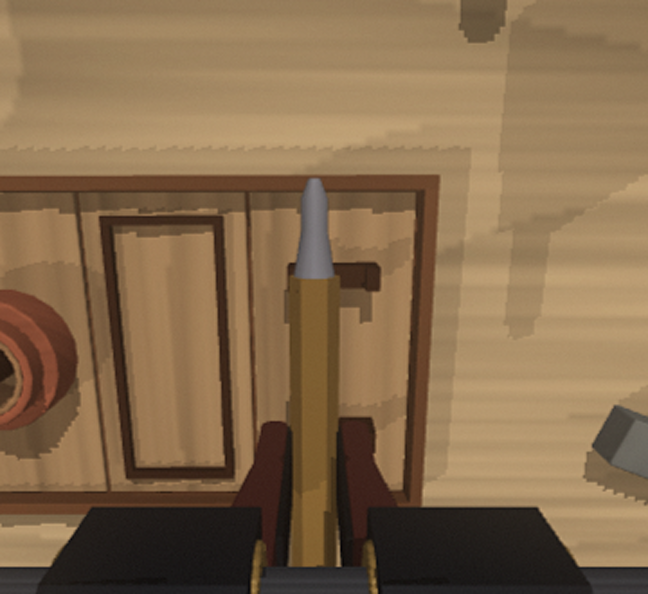

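View pics/s10.png

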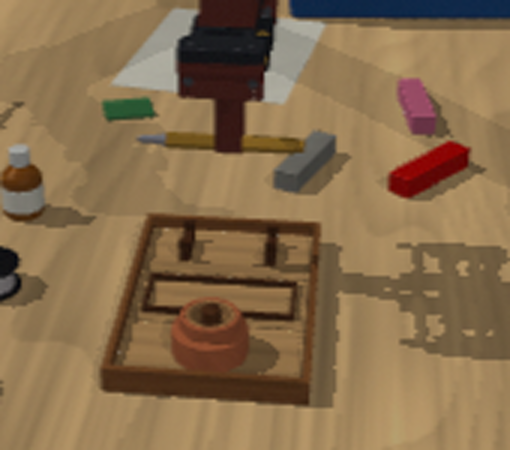

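The cutter is held straight and level but 9 mm past the cradle in y. I'll correct that and lower.

Request:
{"method": "send_rows", "body": {"series": "0.1 -0.9 -1 0 0.1;0 0 -2 0 0.1;0 0 -2 0 0.1;0 0 -1 0 0.1;0 0 0 0 0.1;0 0 0 0 0.1;0 0 0 0 0.1"}}

```text
time: 21.45
tcp_pos: [0.5032, -0.0705, 0.0824]
eef_rot: [0.0, 1.0, 0.004, 0.001]
force: [0.6, 0.1, -0.7]
width: 0.145
```

Run:
```python
from st import *;from meas import *
st()
p,d=grab('wrist'); save(p,'w11',(140,0,500,330),1.8)
P=cloud(load('wrist'))
q=blob(P,.565,.6,-.1,-.04,.055,.09);print('head z',q[:,2].max(),q[:,1].mean(), q[:,0].max())
for a in (.52,.53,.54,.55): q=blob(P,a,a+.01,-.085,-.055,.055,.1);print(a,q[:,2].max(),q[q[:,2]>q[:,2].max()-.003][:,1].mean())
p,d=grab('side'); save(p,'s11',(280,150,370,230),6)
```

```text
t 21.45 tcp mm [503.2 -70.5  82.4] jawdir -89.56 tz [ 0.001 -0.    -1.   ] w 0.145 F [ 0.6  0.1 -0.7] j7 -1.6
head z 0.07208490520924882 -0.07022176417458513 0.5834228964656216
0.52 0.0745958177769547 -0.0706494080506289
0.53 0.07454737590506225 -0.0706809550201089
0.54 0.07438744377730236 -0.07060419081121304
0.55 0.07498649192037979 -0.07044168067261801
```

View pics/w11.png

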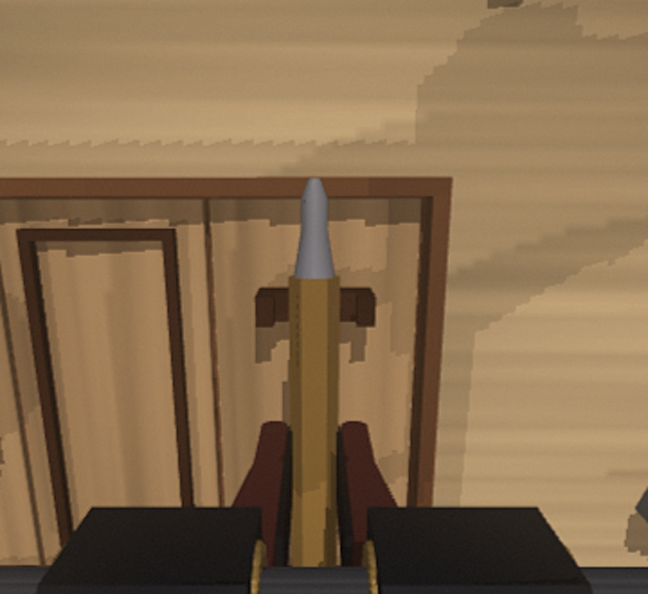

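View pics/s11.png

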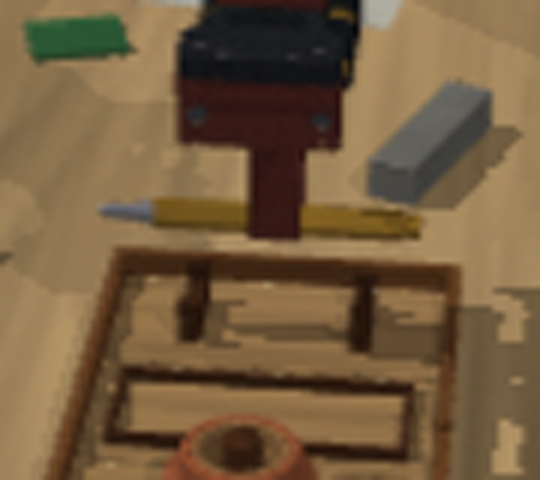

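It is level and centred over the saddle. Lowering the rest of the way.

Request:
{"method": "send_rows", "body": {"series": "0 -0.1 -1 0 0.1;0 0 -1 0 0.1;0 0 -0.8 0 0.1;0 0 -0.4 0 0.1;0 0 -0.3 0 0.1;0 0 -0.1 0 0.1;0 0 0 0 0.1;0 0 0 0 0.1"}}

```text
time: 22.35
tcp_pos: [0.5028, -0.0712, 0.0457]
eef_rot: [0.0, 1.0, 0.004, 0.0]
force: [-0.1, 0.6, -0.8]
width: 0.145
```

Run:
```python
from st import *;from meas import *
st()
```

```text
t 22.35 tcp mm [502.8 -71.2  45.7] jawdir -89.55 tz [ 0. -0. -1.] w 0.145 F [-0.1  0.6 -0.8] j7 -1.62
```

Request:
{"method": "send_rows", "body": {"series": "0 0 -0.1 0 0.1;0 0 0 0 0.1;0 0 0 0 0.1"}}

```text
time: 22.65
tcp_pos: [0.5029, -0.0713, 0.0456]
eef_rot: [0.0, 1.0, 0.004, 0.0]
force: [-2.4, 0.8, 9.9]
width: 0.145
```

It's in contact. Release, rise, and head toward the stone.

Request:
{"method": "send_rows", "body": {"series": "0 0 0 0 0.2;0 0 0 0 0.3;0 0 0 0 0.4;0 0 0 0 0.4;0 0 1 0 0.4;0 0 3 0 0.4;0 0 4 0 0.4;0 0 4 0 0.4;0 0 3 0 0.4;0 0 2 0 0.4;0 0 0 0 0.4"}}

```text
time: 23.75
tcp_pos: [0.5042, -0.0713, 0.2183]
eef_rot: [0.0, 1.0, 0.004, 0.003]
force: [-0.1, 0.4, -0.3]
width: 0.4
```

Request:
{"method": "send_rows", "body": {"series": "-0.4 -1 0 0.09 0.55;-0.5 -1.5 0 0.1 0.6;-0.5 -1.5 0 0.1 0.6;-0.5 -1.5 0 0.1 0.6;-0.5 -1.5 0 0.1 0.6;-0.5 -1.5 0 0.1 0.6;-0.5 -1.5 0 0.1 0.6;-0.5 -1.5 0 0.1 0.6;-0.5 -1.5 0 0.1 0.6;-0.5 -1.5 0 0.1 0.6;-0.5 -1.5 0 0.1 0.6;-0.5 -1.5 0 0.1 0.6;-0.3 -1 0 0 0.6;0 0 0 0 0.6;0 0 0 0 0.6"}}

```text
time: 25.25
tcp_pos: [0.4406, -0.2557, 0.2143]
eef_rot: [-0.0, 0.827, 0.563, 0.0]
force: [-0.9, 0.1, 0.5]
width: 0.599
```

Run:
```python
from st import *;from meas import *
st()
p,d=grab('side'); save(p,'s12',(270,150,380,260),5)
p,d=grab('top'); save(p,'t12',(250,160,400,260),4.5)
P=cloud(load('top'));q=blob(P,.38,.62,-.1,-.04,.033,.042);print('cutter top',rect(q))
p,d=grab('wrist'); save(p,'w12')
P=cloud(load('wrist'));print('stone',rect(blob(P,.37,.51,-.33,-.19,.020,.025)))
```

```text
t 25.25 tcp mm [ 440.6 -255.7  214.3] jawdir -21.5 tz [-0.     0.001 -1.   ] w 0.599 F [-0.9  0.1  0.5] j7 -0.01
cutter top (array([504.2, -71.5]), array([131.3,  35.1]), 3.6, 211, np.float64(0.0352))
stone (array([ 444.4, -258.3]), array([99.1, 26. ]), 69.2, 2293, np.float64(0.022))
```

View pics/s12.png

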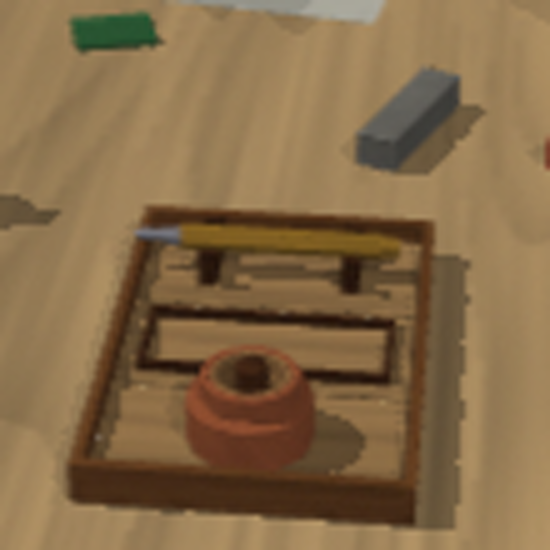

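View pics/t12.png

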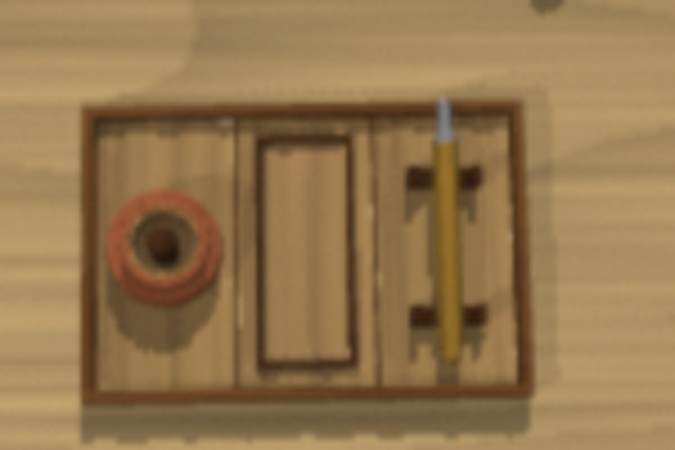

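View pics/w12.png

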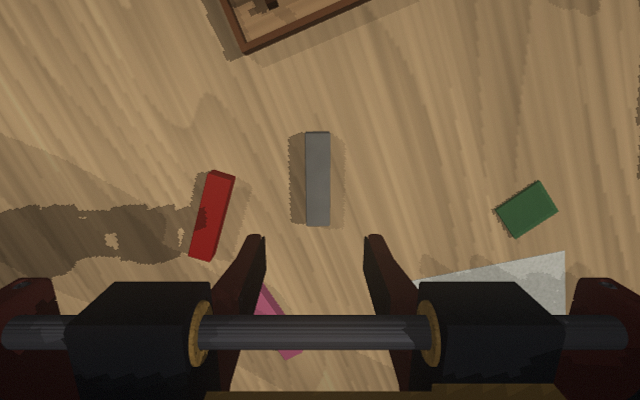

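The cutter lies in both saddles, centred between the cheeks. The stone is at wrist (318,180), aligned with the jaws, so I'll pick it up.

Request:
{"method": "send_rows", "body": {"series": "0.3 -0.2 -3 0.01 0.6;0 0 -4 0 0.6;0 0 -4 0 0.6;0 0 -4 0 0.6;0 0 -2 0 0.6;0 0 -1.2 0 0.6;0 0 -0.4 0 0.6;0 0 0 0 0.6;0 0 0 0 0.4;0 0 0 0 0.2;0 0 0 0 0.2;0 0 0 0 0.2;0 0 0 0 0.2;0 0 0 0 0.2;0 0 0 0 0.2", "squeeze": 25}}

```text
time: 26.9
tcp_pos: [0.4438, -0.2585, 0.0293]
eef_rot: [0.0, 0.823, 0.568, 0.0]
force: [-1.5, -0.2, 5.9]
width: 0.295
```

Run:
```python
from st import *;from meas import *
st()
```

```text
t 26.9 tcp mm [ 443.8 -258.5   29.3] jawdir -20.81 tz [ 0.001 -0.    -1.   ] w 0.295 F [-1.5 -0.2  5.9] j7 -0.08
```

Request:
{"method": "send_rows", "body": {"series": "0 0 0.5 0 0.2;0 0 1.5 0 0.2;0 0 3 0 0.2;0 0 4 0 0.2;0 0 3 0 0.2;0 0 1 0 0.2;0.4 1 0 -0.1 0.2;0.5 2.4 0 -0.1 0.2;0.5 2.4 0 -0.1 0.2;0.5 2.4 0 -0.1 0.2;0.5 2.4 0 -0.1 0.2;0.5 2.4 0 -0.1 0.2;0.5 2.4 0 -0.1 0.2;0.5 2.4 0 -0.1 0.2;0.5 2.4 0 -0.1 0.2;0.5 2.4 0 -0.1 0.2;0.5 2.4 0 -0.1 0.2;0.5 1.3 0 -0.1 0.2;0 0 0 0 0.2;0 0 0 0 0.2"}}

```text
time: 28.9
tcp_pos: [0.5019, 0.0043, 0.1578]
eef_rot: [0.0, 1.0, 0.006, -0.001]
force: [-0.5, -1.0, -0.7]
width: 0.295
```

Run:
```python
from st import *;from meas import *
st()
p,d=grab('wrist'); save(p,'w13')
P=cloud(load('wrist'));print('tray',rect(blob(P,.38,.62,-.2,.2,.019,.025)))
print('stone',rect(blob(P,.42,.58,-.03,.05,.14,.16)))
p,d=grab('side'); save(p,'s13',(270,130,380,240),5)
```

```text
t 28.9 tcp mm [501.9   4.3 157.8] jawdir -89.36 tz [-0.002 -0.001 -1.   ] w 0.295 F [-0.5 -1.  -0.7] j7 -1.71
tray (array([502.1,   4.7]), array([243.2, 162.3]), -89.4, 6672, np.float64(0.022))
stone (array([512.6,   4. ]), array([80.6, 43.6]), 0.2, 8664, np.float64(0.1505))
```

View pics/w13.png

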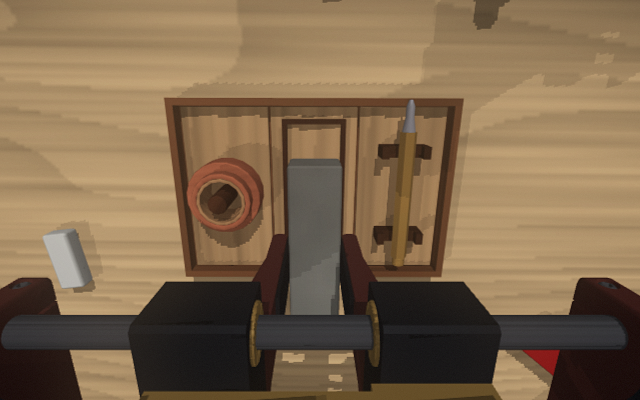

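View pics/s13.png

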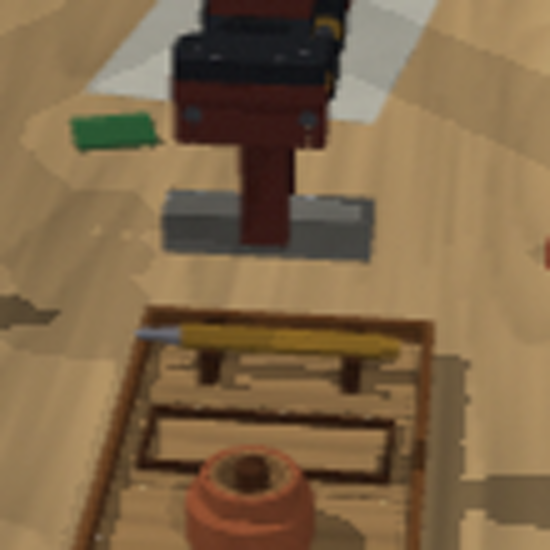

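The stone is aligned over the pocket, level and centred. Lowering in.

Request:
{"method": "send_rows", "body": {"series": "0 0 -2 0 0.2;0 0 -3 0 0.2;0 0 -3 0 0.2;0 0 -1.8 0 0.2;0 0 -1 0 0.2;0 0 -0.4 0 0.2;0 0 -0.3 0 0.2;0 0 0 0 0.2;0 0 0 0 0.2"}}

```text
time: 29.9
tcp_pos: [0.5031, 0.0047, 0.0444]
eef_rot: [-0.0, 1.0, 0.004, 0.001]
force: [0.6, 0.2, -0.8]
width: 0.291
```

Request:
{"method": "send_rows", "body": {"series": "0 0 -0.1 0 0.2;0 0 0 0 0.2"}}

```text
time: 30.1
tcp_pos: [0.5028, 0.0048, 0.043]
eef_rot: [0.0, 1.0, 0.004, 0.0]
force: [0.1, 0.7, -1.8]
width: 0.295
```

Request:
{"method": "send_rows", "body": {"series": "0 0 -0.1 0 0.2;0 0 0 0 0.2;0 0 -0.1 0 0.2;0 0 0 0 0.2"}}

```text
time: 30.5
tcp_pos: [0.5027, 0.0048, 0.0413]
eef_rot: [0.0, 1.0, 0.004, 0.0]
force: [-3.0, 0.0, 8.6]
width: 0.294
```

In contact. Release and withdraw.

Request:
{"method": "send_rows", "body": {"series": "0 0 0 0 0.34;0 0 0 0 0.42;0 0 0 0 0.42;0 0 0 0 0.42;0 0 1 0 0.42;0 0 2.5 0 0.42;0 0 4 0 0.42;0 0 4 0 0.42;0 0 4 0 0.42;-2 -3 2 0 0.42;-2 -4 2 0 0.42;-2 -4 0 0 0.42;-2 -4 0 0 0.42;-1 -4 0 0 0.42;0 -4 0 0 0.42;0 0 0 0 0.42;0 0 0 0 0.42"}}

```text
time: 32.2
tcp_pos: [0.4123, -0.2255, 0.236]
eef_rot: [-0.0, 1.0, 0.003, 0.0]
force: [-0.1, 0.5, -0.6]
width: 0.42
```

Run:
```python
from st import *;from meas import *
st()
p,d=grab('side'); save(p,'s14',(270,150,380,260),5)
P=cloud(load('side'));print('stone',rect(blob(P,.42,.58,-.04,.04,.031,.038)))
p,d=grab('top'); save(p,'t14',(130,110,530,310),2)
save(p,'t14b',(255,170,385,260),6)
P=cloud(load('top'));print('stone',rect(blob(P,.42,.58,-.03,.04,.031,.038)),'tray',rect(blob(P,.38,.62,-.2,.2,.019,.025)))
print('nar',circ(blob(P,.44,.57,.03,.13,.044,.051)))
q=blob(P,.38,.62,-.1,-.04,.033,.04)
for n,u,v in [('reel',322,135)]: print(n,P[v,u])
```

```text
t 32.2 tcp mm [ 412.3 -225.5  236. ] jawdir -89.67 tz [ 0.  0. -1.] w 0.42 F [-0.1  0.5 -0.6] j7 -1.16
stone (array([502.9,   5.5]), array([99.7, 31. ]), 0.5, 278, np.float64(0.0354))
stone (array([501.9,   3. ]), array([97.9, 24.1]), -0.4, 405, np.float64(0.0336)) tray (array([500.8,   3.7]), array([242. , 162.4]), -89.5, 839, np.float64(0.0215))
nar (array([500.4,  78.5]), 23.9, 158, np.float64(0.0471))
reel [ 0.70343231 -0.00875336  0.02645471]
```

View pics/s14.png

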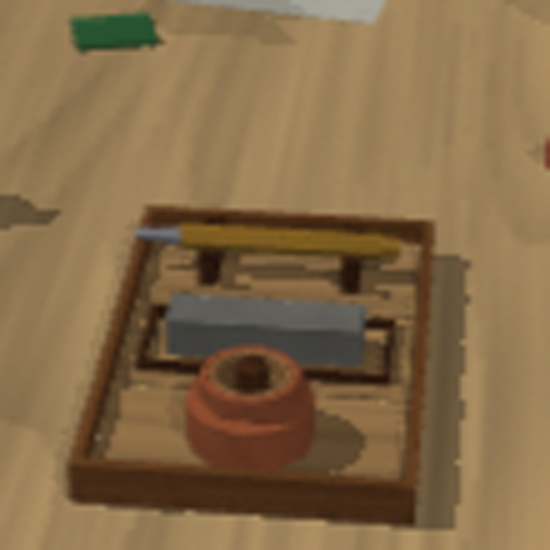

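View pics/t14.png

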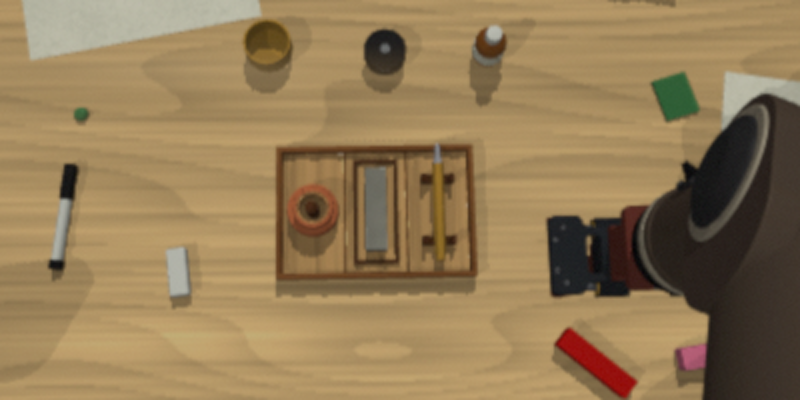

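View pics/t14b.png

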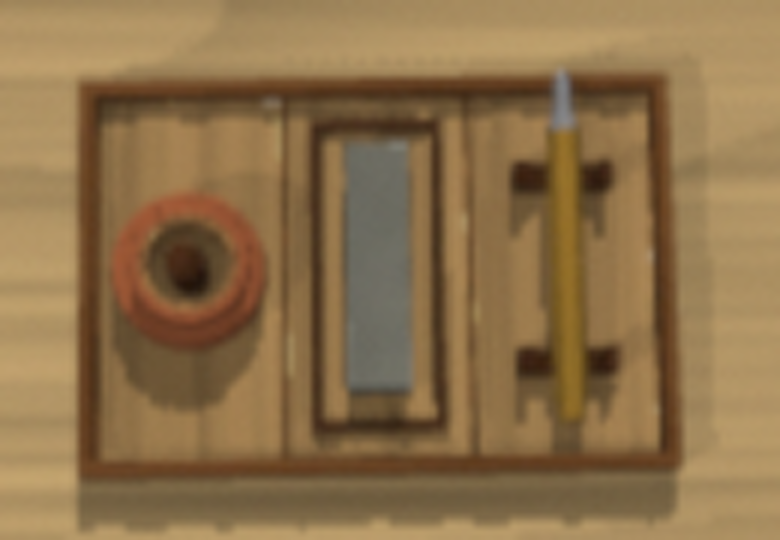

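The views show everything in place: the rolls stacked on the post at crop (188,268), the stone inside the rim at (378,265), and the cutter in both saddles at (565,270). The reel, marker and eraser haven't moved. Handing in.

Run:
```python
from h import *
print(order.finish_job())
```

```text
the job is handed in; nothing more can be done
None
```

The glass-working kit is packed in the tray and handed in at about 32 s of robot time. I placed the parts in the order asked: wide roll over the spindle, narrow roll on top of it, cutter in its cradle, then the grey concrete stone in the pocket.

What the last pictures and depth readings, taken with the arm clear, showed:
- **Rolls:** both sit around the post. The wide roll's top was 36 mm above the bench before the second went on, and the stack's top is now at about 48 mm, so both lie flat.
- **Cutter:** it lies in both saddles, between the cheeks and centred lengthwise to about 1–3 mm, the limit of what I could read from the picture.
- **Stone:** it lies flat inside the rim, with its top at about 34 mm and within 1° of the pocket's direction.
- **Left alone:** the solder reel, marker and eraser appear where they started. I checked the reel's depth reading, but the other two only by eye.

The cameras disagreed with each other by 1–3 mm, within the clearances of every fit. No check failed, and the highest contact force I read at the wrist was about 10 N.

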